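Hold a chisel handle down in the boring cradle with its spring lever

ROBOT

A 7-joint arm with a two-finger parallel gripper is mounted at the origin on a cart in front of the work surface, level with it; the furniture and walls round the work are solid. World frame = base frame: x ahead of the robot, y to its left, z up, the work surface at z = 0. Lengths are in m, angles in rad, forces in N, time in s.
With the tool pointing down it reaches from about 0.425 to 0.925 m from the base axis. Payload 6.8 kg.
Tool frame: the origin (TCP) lies on the centre line of the jaws, within the pads' length; the fingertips stand 25 mm ahead of it and the grasp point (between the pads) lies 6 mm ahead of it; z points along the fingers, y is the line along which they close (so a half turn about z gives the same grasp; the last joint's range is limited). The gripper opens to 85 mm and grips with 20 to 120 N. Pads are 22 mm wide; open, the fingers measure 114 mm over their backs; the gripper's body (76 mm by 85 mm) begins 54 mm behind the grasp point. The pads swing forward as they close: fully open they stand 13 mm farther back than shut.
Start: joints at [-1.352, 0.477, 0.022, 1.555, -0.011, 1.109, -0.083], TCP at [0.217, 0.639, 0.256] pointing down, gripper open.
Joint ranges: [-2.96, 2.96], [-0.34, 2.1], [-1.41, 1.46], [0.24, 2.44], [-1.37, 4.51], [0.17, 1.92], [-2.96, 2.96]. Speed limits (rad/s): [2.39, 2.39, 3.14, 3.14, 3.14, 3.14, 3.14].

INTERFACE

Orientations are given as a rotation vector (axis times angle).
In Python, from bench import telemetry, grab_frame, job gives the robot as it stands.
- The arm moves only by the tool apply_moves, never from a script. Its argument "rows" is a list of rows, each a list of 2 entries, a list of its own where there are three numbers: the shift along the tool's x, y, z each as a share of 250 mm, from -1 to 1, then the turn, a rotation vector about the tool's x, y, z each as a share of pi rad, from -1 to 1. A call has 1 to 10 rows; each row is the pose to reach, as a shift and turn from the pose commanded when the call began, along the tool's axes at that moment, turning the shorter way round; what a row does not reach only later rows make up. A row lasts 1/8 s, in which the tool goes at most 62.5 mm and 10.7 degrees, less where a joint would pass 70% of its speed; a pose out of reach is approached as far as the arm can. A call with a number of a shift or a turn outside -1 to 1 is refused whole. A call with a gripper value outside its range is refused whole. "jaw" is the gripper's target within -1 to 1 (fully open at 1, half-way at 0, shut at -1), set as the call begins (left out, the last holds). The fingers move at their own pace and stop on an object; "newtons" is the grip in N (left out, the last holds). Time passes only in rows, so rows that repeat a pose let the fingers close. It gives the time, the measured TCP pose, the force, the opening and the grip force at its end, in the units of the state.
- telemetry.get_obs(): the state, without advancing time (a new reading comes with each control period).
- grab_frame(name): name is "side" or "top"; returns a dict with "frame" (384x512x3 uint8, red, green, blue), "vertical_fov" (degrees; the focal length in pixels is half the picture's height over the tangent of half this angle, whatever the lens; pixels are square), "cx", "cy" (the principal point, pixels), "k1" (the pictures are not rectified: a ray, as slopes to the right and down, at radius r is drawn at 1 + k1 r^2 times it, then the intrinsics apply), "origin" and "attitude" of the camera in the world. Camera axes: x right, y up, looking along -z (the intrinsics and any distortion apply to the point x, -y, -z); pixel columns grow to the right and rows downward; lengths in m; the calibration is good to about 2 mm. A picture is of the moment at which its call begins. There is no depth.
- job.hand_in(): hands the job in; it is judged then, once.
The state is a dict: "clock": time; "joints": joint angles; "qvel": joint speeds; "tau": joint torques, N m; "tcp_pos": TCP position; "orientation": TCP orientation; "contact_force": force on the tool from outside, world axes, zero at the start; "moment": the same for the moment, N m; "grip_width": finger opening in m; "gripper_force": force on a finger pad.
Only numpy, scipy, OpenCV 4.12 (cv2) and the standard library are available. Lean on these libraries where they do the work, as an engineer would, in place of code of your own. Each camera call takes 0.05 s, during which the arm holds its last target. There are 200 camera calls.

TASK

I want to bore the tang hole in the new chisel handle that stands on the bench: lay it on its side in the two vees of the boring cradle, its flat butt up against the end stop and its ferrule pointing out at the open end, and let go of it. Then push the spring lever down onto it until the lever's spring plunger is pushed in about half way (the groove round its tail pin comes level with the top of the barrel), never fully in, which would bruise the wood. The lever has no catch, so finish while still holding it down like that; leave the other things on the bench alone.

Things in the scene. Friction and masses are not known exactly. Their poses are not given: they have to be found in the camera images.
- tool_handle: New chisel handle of pale turned wood, loose, 0.11 kg, 155 mm long, at the start upright on its butt on the bench. Origin: centre of the flat butt face; z runs along it from butt to ferrule (up at the start). Round barrel 36 mm in diameter from the butt to 130 mm (8 mm steel hoop at the butt), then a short shoulder and a brass ferrule tapering from 24 to 20 mm.
- ferrule_end (a point): Centre of the free end of the brass ferrule, on the handle's axis, 155 mm from the butt.
- cradle: Boring cradle fixed on the bench: wooden board with two wooden vee blocks, end stop and spring lever. Origin: underside of the board (bench top), below the axis of the work; x points from the lever's grip to its hinge, y along the work to the end stop, z up. Board 18 mm thick, x -55 to 120, y -50 to 115 mm.
- vee_seat (a point): On the axis where the work lies, midway between the vees, at cradle (0, 30, 52) mm. Vee blocks at y = -2 and 62 mm, 12 mm thick along y, 68 mm wide along x, tops at z = 47 mm, 90 degree vees: a 36 mm round laid in both has its axis along y at x = 0, z = 52 mm. Butt on the stop, the handle reaches from y = 80 to -75 mm.
- open_end (a point): Point on the work's axis at the open end, cradle (0, -36, 52) mm: beyond the vee block's face at y = -8 mm the laid handle overhangs, its underside 34 mm over the bench and 16 mm over the board, free on both sides, so it can be held there while it is laid in.
- stop_face (a point): Centre of the end stop's face (upright steel plate 40 mm wide, top at z = 72 mm), at cradle x = 0, y = 80, z = 52 mm; the butt goes flat against this face.
- lever_hinge (a point): Lever hinge, at cradle (85, 30, 100) mm; axis parallel to cradle y. Its steel cheeks take x 68 to 102, y 10 to 50 mm, up to z = 117 mm. The lever lies at y = 30 mm and runs from here towards -x, over the work between the vees.
- lever (a joint): Lever angle in rad: 0 = at rest, up (40 degrees above level), grows as it is pushed down, 0.70 = level, stop at 0.86. A spring lifts it and nothing catches it. Without work under the plunger it takes about 2 N at the grip to start it, 3 N when level. With the handle in the vees, the pad meets it at about 0.62 and the plunger is half in at 0.70.
- lever_grip (a point): On the upper side of the lever's black round grip, the place to push: 165 mm from the hinge along the lever, 13 mm above its centre line; moves with the lever. The grip is 25 mm thick, from 140 to 205 mm from the hinge. This point stands about 216 mm over the bench at rest, 113 mm with the lever level; holding the plunger half in takes 9 to 10 N here.
- plunger (a joint): How far the spring plunger is pushed into the lever's barrel, in m: 0 = fully out (at the start), 0.007 = half way, 0.014 = fully in. Spring: about 4 N to start it, 11 N half way, 17 N fully in.
- barrel_top (a point): Centre of the top of the plunger's barrel (dark steel, 24 mm in diameter), 85 mm from the hinge, 13 mm above the lever's centre line. The steel tail pin, 10 mm in diameter, is flush with it when the plunger is out and rises out of it as far as the plunger is pushed in; a dark groove round the pin is level with the barrel's top at half way.
- plunger_pad (a point): Centre of the underside of the plunger's round cork-faced pad, 26 mm in diameter, 37 mm below the lever's centre line when out; with the lever at rest its lowest edge is about 120 mm over the bench, so the handle passes under it.
- mallet: Bystander: carver's mallet lying on the right, 284 x 174 x 80 mm, origin centre of its underside.
- carved_block: Bystander: round half-carved wood block on the left, 129 x 132 x 80 mm, origin centre of its underside.
- stamp_blank: Bystander: round wooden stamp blank, 66 mm in diameter, 35 mm tall, at the back right, origin centre of its underside.
- parting_tool: Bystander: carving tool lying left of the cradle, 230 x 47 x 26 mm, origin centre of its underside.
There are look-alikes about, which are no part of the job. What is shaped like the tool_handle but green, red or turquoise is not meant.

How it is judged:
On the way:
1. the handle lies in both vees, butt against the stop, ferrule at the open end, let go of, the lever still up (x of tool_handle in the frame of cradle between -0.004 and 0.004 m and y of tool_handle in the frame of cradle between 0.075 and 0.083 m and z of tool_handle in the frame of cradle between 0.048 and 0.056 m and x of ferrule_end in the frame of cradle between -0.006 and 0.006 m and z of ferrule_end in the frame of cradle between 0.045 and 0.059 m and y of ferrule_end in the frame of cradle below -0.06 m and contact force between each of the fingers, the arm and tool_handle below 0.3 N and linear speed of tool_handle below 0.02 m/s and value of joint lever below 0.3 rad), for 0.3 s.
At the end, for the whole second after the job is handed in: Handle in both vees (axis within 4 mm at the butt, 6 at the ferrule), butt within 5 mm of the stop, untouched by the robot, pressed on the vees by the plunger, which is 4 to 10 mm in (of 14), the robot pushing with over 3 N and the lever still (x of tool_handle in the frame of cradle between -0.004 and 0.004 m and y of tool_handle in the frame of cradle between 0.075 and 0.083 m and z of tool_handle in the frame of cradle between 0.048 and 0.056 m and x of ferrule_end in the frame of cradle between -0.006 and 0.006 m and z of ferrule_end in the frame of cradle between 0.045 and 0.059 m and y of ferrule_end in the frame of cradle below -0.06 m and contact force between each of the fingers, the arm and tool_handle below 0.3 N and value of joint plunger between 0.004 and 0.01 m and velocity of joint lever between -0.05 and 0.05 rad/s and contact force between any of the fingers, the arm and anything else above 3 N and contact force between tool_handle and cradle above 8 N); the arm keeps its last pose, push and grip.
It fails at once if the plunger is pushed fully in (over 13 mm of 14), bruising the wood (value of joint plunger above 0.013 m).
It fails at once if the mallet is moved by more than 2 cm (distance of mallet from where it was at the start of the episode above 0.02 m).
It fails at once if the carved block is moved by more than 2 cm (distance of carved_block from where it was at the start of the episode above 0.02 m).
It fails at once if the stamp blank is moved by more than 2 cm (distance of stamp_blank from where it was at the start of the episode above 0.02 m).
It fails at once if the parting tool is moved by more than 2 cm (distance of parting_tool from where it was at the start of the episode above 0.02 m).
It also fails if it takes over 51 s, if anything falls off the work surface, if the arm or the gripper's body presses on something with over 40 N, if the wrist force passes 120 N, or if a joint passes its speed limit or range.

## Working session

There is one attempt and no reset: what is moved stays moved. The work goes in short steps, Python scripts to look and compute and a tool call to move; the robot and the scene stay as the last step left them, time stands still between calls to the robot, and variables do not carry over. Pictures are saved under pics/ and viewed, at most 10 in all, crops included, and the job is handed in when it is done.

Besides the shell and the picture viewer there is one more tool, called after "Request:" by a JSON object that holds its "name" and its "arguments", one argument or row to a line. apply_moves: Moves the arm, as the interface text tells. Its arguments: {"type":"object","properties":{"rows":{"type":"array"},"jaw":{"type":"number"},"newtons":{"type":"number"}},"required":["rows"]}

```bash
mkdir -p pics
cat > h.py <<'E'
import numpy as np, cv2
from scipy.spatial.transform import Rotation as R
from bench import telemetry, grab_frame, job
def att(a):
    a=np.array(a,float)
    if a.shape==(3,3): return a
    if a.size==3: return R.from_rotvec(a).as_matrix()
    return R.from_quat(a).as_matrix()
class Cam:
    def __init__(s,name):
        d=grab_frame(name); s.im=np.array(d["frame"]); s.o=np.array(d["origin"]); s.A=att(d["attitude"])
        h=s.im.shape[0]; s.f=h/2/np.tan(np.radians(d["vertical_fov"])/2); s.c=np.array([d["cx"],d["cy"]]); s.k=d["k1"]; s.d=d
    def save(s,fn,crop=None,scale=1):
        im=s.im if crop is None else s.im[crop[1]:crop[3],crop[0]:crop[2]]
        cv2.imwrite("pics/"+fn,cv2.resize(im[:,:,::-1],None,fx=scale,fy=scale,interpolation=cv2.INTER_CUBIC))
    def ray(s,uv):
        q=(np.array(uv,float)-s.c)/s.f; p=q.copy()
        for _ in range(20): p=q/(1+s.k*(p@p))
        return s.A@np.array([p[0],-p[1],-1.])
    def onz(s,uv,z):
        r=s.ray(uv); return s.o+r*(z-s.o[2])/r[2]
    def proj(s,P):
        v=s.A.T@(np.array(P,float)-s.o); p=np.array([v[0],-v[1]])/-v[2]
        return s.c+s.f*p*(1+s.k*(p@p))
def tri(c1,u1,c2,u2):
    a,b=c1.ray(u1),c2.ray(u2); t=np.linalg.lstsq(np.c_[a,-b],c2.o-c1.o,rcond=None)[0]
    p,q=c1.o+a*t[0],c2.o+b*t[1]; return (p+q)/2,np.linalg.norm(p-q)
E
python3 - <<'E'
from h import *
for n in("side","top"):
    c=Cam(n); c.save(n+"0.png",scale=1.5); print(n,c.d["origin"],c.d["attitude"],c.f,c.c,c.k)
o=telemetry.get_obs(); print(o)
E
```

```text
side [1.75642479 0.13496083 0.79829226] [0.79667793 0.91952783 1.49567968] 462.4917371786132 [251.9984279  187.74129653] -0.058254601730232176
top [0.3352525  0.02502829 1.30993542] [ 0.10557524 -0.17894074 -1.56592527] 349.2213745857171 [260.18646185 185.50113247] -0.08457311440390385
{'clock': 0.1, 'joints': array([-1.35211025,  0.47770563,  0.02231185,  1.5563389 , -0.01149403,
        1.10927846, -0.08313013]), 'qvel': array([-0.00141309, -0.00195694,  0.00032702, -0.00246809,  0.00045689,
        0.00169985, -0.0005299 ]), 'tau': array([ 4.13630769e-03, -5.97760069e+01,  1.61346540e+00, -2.81956011e+01,
        1.28012651e-02,  5.12723243e-03,  4.50764418e-06]), 'tcp_pos': array([0.21651146, 0.63882599, 0.25543599]), 'orientation': array([-5.10976988e-01, -3.09960150e+00,  2.50558807e-03]), 'contact_force': array([ 0.17528709, -0.50759822,  0.41558911]), 'moment': array([ 0.00499237, -0.00407615,  0.02698848]), 'gripper_force': 0.0, 'grip_width': 0.08532891687060355}
```

View pics/side0.png

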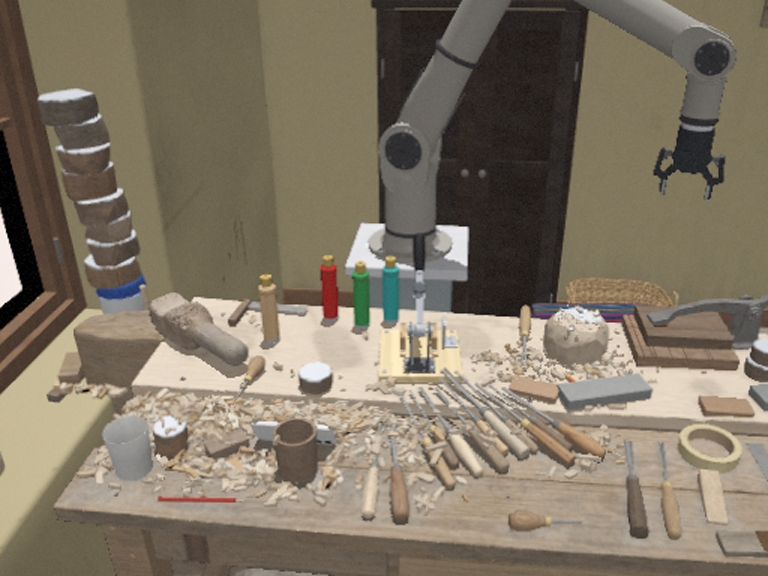

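View pics/top0.png

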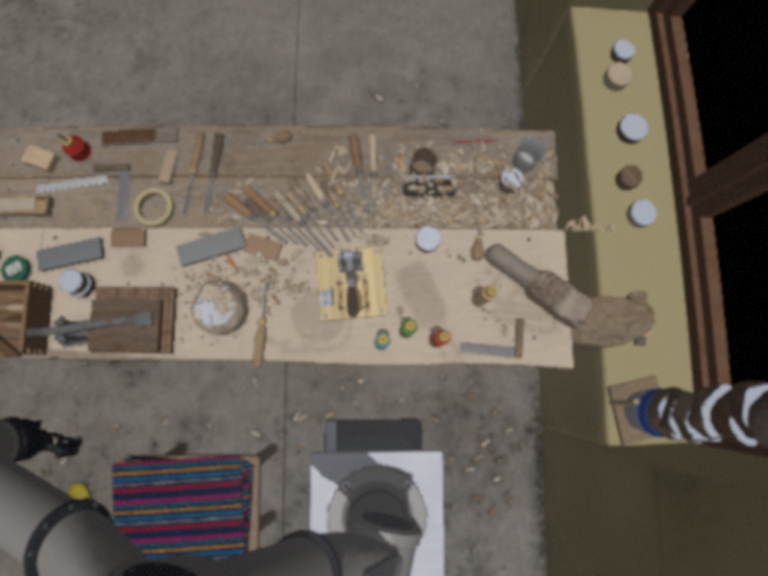

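The side view shows the tan handle with its butt at about (270,340) and ferrule at (265,277). The cradle is at about (420,345). In the top view the handle is at (489,292). The cradle board spans (316–386, 248–320), with the hinge up (+x) and the stop on the left (+y). I'll crop in closer and measure.

Run:
```python
from h import *
s,t=Cam("side"),Cam("top")
a=s.im[205:260,245:315]; b=t.im[160:220,205:265]
A=cv2.resize(a,(700,550),interpolation=cv2.INTER_CUBIC);B=cv2.resize(b,(600,600),interpolation=cv2.INTER_CUBIC)
cv2.imwrite("pics/c1.png",A[:,:,::-1]);cv2.imwrite("pics/c2.png",B[:,:,::-1])
# handle rough
print("ferr tri",tri(s,(265/1.5,277/1.5),t,(490/1.5,288/1.5)))
print("butt side z=0",s.onz((270/1.5,341/1.5),0))
# tan mask near handle in side
hsv=cv2.cvtColor(s.im,cv2.COLOR_RGB2HSV); print(hsv[185:229:4,178])
print(hsv[205,160:200])
# board mask top
hb=cv2.cvtColor(t.im,cv2.COLOR_RGB2HSV); print(hb[190,205:265:3]);
```

```text
ferr tri (array([ 0.52616311, -0.2563958 ,  0.15067687]), np.float64(0.00022873187973638056))
butt side z=0 [ 0.53400769 -0.25706938  0.        ]
[[ 21 121 191]
 [ 21 130 126]
 [ 17  81 196]
 [ 15  96 136]
 [ 16  87 147]
 [ 16  93 142]
 [ 18  95 140]
 [ 17  90 141]
 [ 16  90 142]
 [ 16  90 141]
 [ 16  92 142]]
[[ 13  63 154]
 [ 15  64 152]
 [ 14  62 140]
 [ 14  68  97]
 [ 14  57  76]
 [ 12  46  95]
 [ 17  32 113]
 [ 16  30 128]
 [ 14  25 132]
 [ 18  23 131]
 [ 17  17 134]
 [ 13  17 138]
 [ 15  11 140]
 [ 14  37 146]
 [ 15  86 142]
 [ 17  91 143]
 [ 16  92 142]
 [ 15  87 144]
 [ 16  93 142]
 [ 16  90 147]
 [ 16  88 145]
 [ 17  88 145]
 [ 17  89 144]
 [ 17  88 136]
 [ 15  58 137]
 [ 16  18 159]
 [ 30   4 171]
 [ 30   4 172]
 [ 15   6 171]
 [ 30   3 170]
 [ 15   3 170]
 [ 18   7 172]
 [ 23   6 169]
 [ 15   6 170]
 [ 15   6 169]
 [ 18   8 170]
 [ 20   9 166]
 [ 15   6 168]
 [ 15   6 169]
 [ 15   3 169]]
[[ 17  45 163]
 [ 15  43 176]
 [ 17  52 176]
 [ 20  79 187]
 [ 20  77 192]
 [ 19  65 173]
 [ 19  82 177]
 [ 17  89 152]
 [ 20  78 187]
 [ 16  39 138]
 [ 12  12 109]
 [ 20  79 167]
 [ 20  84 183]
 [ 17  86 163]
 [ 20  77 201]
 [ 20  79 191]
 [ 20  78 189]
 [ 18  63 171]
 [ 16  44 178]
 [ 16  46 178]]
```

View pics/c1.png

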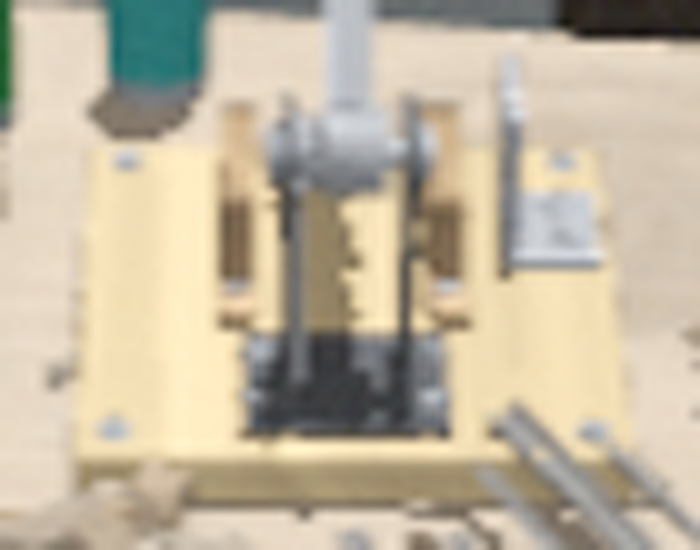

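View pics/c2.png

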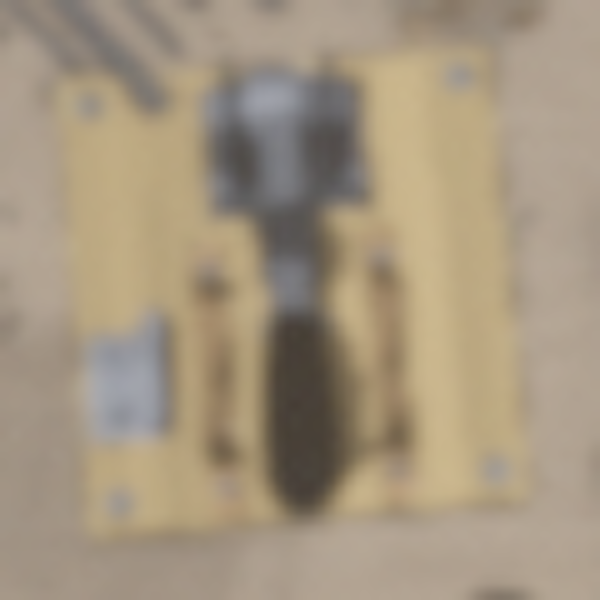

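c1 shows the board's top corners at about (90,150), (600,150), (635,462) and (78,462). The stop plate is at (510,165) and the vees at (237,·) and (447,·). c2 shows the board corners at (57,80), (492,42), (528,498) and (95,540).

Run:
```python
from h import *
s,t=Cam("side"),Cam("top")
# cradle corners (x,y): top view TL=(120,115) TR=(120,-50) BR=(-55,-50) BL=(-55,115)
M=np.array([[120,115],[120,-50],[-55,-50],[-55,115]])/1e3
pt=np.array([[57,80],[492,42],[528,498],[95,540]])/10-.45+[205,160]
ps=np.array([[635,462],[78,462],[90,150],[600,150]])/10-.45+[245,205]
def fit(W):
    mc,wc=M.mean(0),W.mean(0); H=(M-mc).T@(W-wc); a=np.arctan2(H[0,1]-H[1,0],H[0,0]+H[1,1])
    Rm=np.array([[np.cos(a),-np.sin(a)],[np.sin(a),np.cos(a)]]); o=wc-Rm@mc
    return o,a,((M@Rm.T+o)-W)*1e3
for c,p in((t,pt),(s,ps)):
    W=np.array([c.onz(q,.018)[:2] for q in p]); o,a,r=fit(W); print(o,np.degrees(a),r.round(1).tolist())
# handle: tan mask in side
hsv=cv2.cvtColor(s.im,cv2.COLOR_RGB2HSV)
m=np.zeros(hsv.shape[:2],np.uint8); sub=hsv[178:235,165:195]
mm=((sub[...,0]>10)&(sub[...,0]<24)&(sub[...,1]>65)).astype(np.uint8)
for r in range(0,57,4):
    x=np.where(mm[r])[0]; print(178+r, (x.min()+165,x.max()+165) if len(x) else None)
```

```text
[0.53173327 0.02734092] 5.302174875783411 [[0.3, 0.2], [-0.3, 0.5], [-0.3, -2.4], [0.3, 1.7]]
[0.54110264 0.03088064] 5.256611221482896 [[1.6, 2.6], [1.0, -1.6], [-1.5, -1.0], [-1.0, 0.0]]
178 (np.int64(165), np.int64(193))
182 (np.int64(166), np.int64(194))
186 (np.int64(165), np.int64(194))
190 (np.int64(166), np.int64(194))
194 (np.int64(165), np.int64(194))
198 (np.int64(165), np.int64(194))
202 (np.int64(174), np.int64(194))
206 (np.int64(174), np.int64(183))
210 (np.int64(175), np.int64(184))
214 (np.int64(175), np.int64(184))
218 (np.int64(175), np.int64(184))
222 (np.int64(176), np.int64(185))
226 (np.int64(178), np.int64(182))
230 None
234 None
```

```bash
cat >> h.py <<'E'
a=np.radians(5.3); X=np.array([np.cos(a),np.sin(a),0]); Y=np.array([-np.sin(a),np.cos(a),0]); Z=np.array([0,0,1.])
CO=np.array([.533,.028,0])
def cr(x,y,z): return CO+(X*x+Y*y+Z*z)/1e3
def Rt(th,yaw=0):  # tilt deg, + = pointing to +Y
    t=np.radians(th); q=R.from_rotvec([0,0,np.radians(yaw)]).as_matrix()
    return q@np.c_[np.cos(t)*Y+np.sin(t)*Z, X, -np.cos(t)*Z+np.sin(t)*Y]
def row(P,Rm,grasp=True):
    o=telemetry.get_obs(); R0=R.from_rotvec(o["orientation"]).as_matrix()
    P=np.array(P)-(Rm[:,2]*.006 if grasp else 0)
    d=R0.T@(P-o["tcp_pos"])/.25; w=R.from_matrix(R0.T@Rm).as_rotvec()/np.pi
    return [d.round(3).tolist(),w.round(4).tolist()]
E
python3 - <<'E'
from h import *
t=Cam("top")
for n,p,z in(("h",(489,290),.155),("red",(441,337),.155),("green",(409,326),.155),("turq",(382,339),.155)):
    print(n,t.onz((np.array(p)+.5)/1.5-.5,z))
s=Cam("side")
for n,p in(("h",(265,276)),("red",(329,257)),("green",(361,263)),("turq",(391,258))): print(n,s.onz((np.array(p)+.5)/1.5-.5,.155))
H=np.array([.526,-.256,.116]); Rp=Rt(-50)
print(row([.35,.35,.42],Rt(0))); print(row(H-Rp[:,2]*.13,Rp))
E
```

```text
h [ 0.52145622 -0.25243388  0.155     ]
red [ 0.41583268 -0.1408114   0.155     ]
green [ 0.44029252 -0.0700276   0.155     ]
turq [ 0.41168535 -0.01022     0.155     ]
h [ 0.52896019 -0.25565569  0.155     ]
red [ 0.42796628 -0.14085023  0.155     ]
green [ 0.45100835 -0.06778573  0.155     ]
turq [ 0.42094981 -0.00706613  0.155     ]
[[-0.876, -0.925, -0.679], [-0.0001, 0.0001, 0.3665]]
[[-2.152, -2.613, 0.212], [0.1594, -0.2456, 0.342]]
```

Request:
{"name": "apply_moves", "arguments": {
  "rows": [
    [[-0.876, -0.925, -0.679], [0, 0, 0.3665]],
    [[-0.876, -0.925, -0.679], [0, 0, 0.3665]],
    [[-0.876, -0.925, -0.679], [0, 0, 0.3665]],
    [[-0.876, -0.925, -0.679], [0, 0, 0.3665]],
    [[-0.876, -0.925, -0.679], [0, 0, 0.3665]],
    [[-0.876, -0.925, -0.679], [0, 0, 0.3665]],
    [[-0.876, -0.925, -0.679], [0, 0, 0.3665]],
    [[-0.876, -0.925, -0.679], [0, 0, 0.3665]]
  ],
  "jaw": 1
}}

```text
clock: 1.4
tcp_pos: [0.3493, 0.3504, 0.4259]
orientation: [-2.114, -2.323, -0.0]
contact_force: [-0.6, 0.7, -0.1]
grip_width: 0.0853
gripper_force: 0.0
```

Run:
```python
from h import *
print(telemetry.get_obs()["joints"].round(2))
print(row([.45,.12,.42],Rt(0)),row([.48,-.12,.36],Rt(-20)))
```

```text
[-1.21  0.04  0.31  1.75 -0.01  1.36 -0.8 ]
[[-0.955, 0.314, -0.001], [-0.0001, -0.0002, 0.0006]] [[-1.914, 0.343, 0.24], [0.0, -0.1113, 0.0006]]
```

Request:
{"name": "apply_moves", "arguments": {
  "rows": [
    [[-0.95, 0.31, 0.0], [0, 0, 0]],
    [[-0.95, 0.31, 0.0], [0, 0, 0]],
    [[-0.95, 0.31, 0.0], [0, 0, 0]],
    [[-0.95, 0.31, 0.0], [0, 0, 0]],
    [[-1, 0.34, 0.2], [0, -0.05, 0]],
    [[-1, 0.34, 0.2], [0, -0.1, 0]]
  ]
}}

```text
clock: 2.15
tcp_pos: [0.4565, 0.1075, 0.3731]
orientation: [1.946, 2.136, -0.321]
contact_force: [-0.8, 1.1, 0.3]
grip_width: 0.0853
gripper_force: 0.0
```

Run:
```python
from h import *
print(telemetry.get_obs()["joints"].round(2))
H=np.array([.525,-.254,.116]); Rp=Rt(-50)
print(row([.48,-.05,.36],Rt(-30)),row(H-Rp[:,2]*.15,Rp))
```

```text
[-1.02  0.07  0.5   1.87  0.26  1.35 -0.5 ]
[[-0.582, 0.036, 0.227], [-0.0014, -0.0642, 0.0005]] [[-0.738, 0.143, 0.907], [-0.0013, -0.1753, 0.0007]]
```

Request:
{"name": "apply_moves", "arguments": {
  "rows": [
    [[-0.58, 0.04, 0.23], [0, -0.064, 0]],
    [[-0.58, 0.04, 0.23], [0, -0.064, 0]],
    [[-0.58, 0.04, 0.23], [0, -0.064, 0]],
    [[-0.738, 0.143, 0.907], [0, -0.175, 0]],
    [[-0.738, 0.143, 0.907], [0, -0.175, 0]],
    [[-0.738, 0.143, 0.907], [0, -0.175, 0]],
    [[-0.738, 0.143, 0.907], [0, -0.175, 0]],
    [[-0.738, 0.143, 0.907], [0, -0.175, 0]]
  ]
}}

```text
clock: 3.15
tcp_pos: [0.5165, -0.1311, 0.2178]
orientation: [1.615, 1.775, -0.745]
contact_force: [0.5, 0.4, -0.1]
grip_width: 0.0851
gripper_force: 0.0
```

Run:
```python
from h import *
print(telemetry.get_obs()["joints"].round(2))
H=np.array([.525,-.254,.116]); Rp=Rt(-50)
print(row(H-Rp[:,2]*.15,Rp),row(H,Rp))
s,t=Cam("side"),Cam("top")
A=cv2.resize(s.im[130:250,130:290],None,fx=4,fy=4,interpolation=cv2.INTER_CUBIC)[:, :];B=cv2.resize(t.im[140:260,240:390],None,fx=4,fy=4,interpolation=cv2.INTER_CUBIC)
cv2.imwrite("pics/d1.png",A[:,:,::-1]);cv2.imwrite("pics/d2.png",B[:,:,::-1])
```

```text
[-0.82  0.47  0.63  2.11  0.76  0.93 -0.68]
[[-0.005, -0.012, 0.015], [0.0004, -0.0028, 0.0004]] [[-0.01, -0.012, 0.615], [0.0004, -0.0028, 0.0004]]
```

View pics/d2.png

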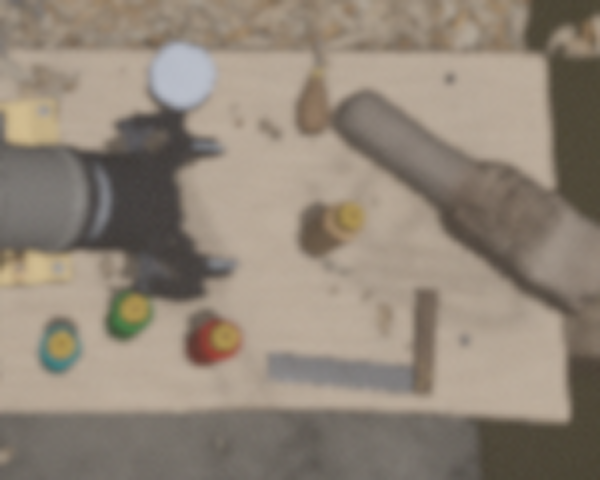

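The top crop shows the fingertips at (210,147) and (225,265), and the ferrule end at (348,217). I'll check the camera bias against the known tip position.

Run:
```python
from h import *
t=Cam("top")
o=telemetry.get_obs(); Rm=R.from_rotvec(o["orientation"]).as_matrix(); 
for b in(.012,.025):
    tip=o["tcp_pos"]+Rm[:,2]*b; q=np.array([219,206])/4-.4+[240,140]
    print(tip, t.onz(q,tip[2]))
print(t.onz(np.array([348,216])/4-.4+[240,140],.155))
```

```text
[ 0.51776197 -0.14006615  0.21069552] [ 0.51893467 -0.1367102   0.21069552]
[ 0.51871445 -0.14988881  0.20223336] [ 0.52034869 -0.1379553   0.20223336]
[ 0.51997368 -0.25502049  0.155     ]
```

View pics/d1.png

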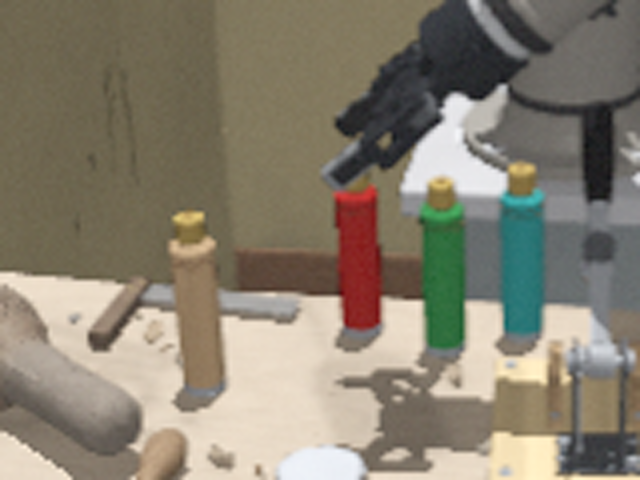

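The side crop shows the gripper tilted at upper right, with the handle clear at (200,300) and the red look-alike behind. The top camera matches the gripper to about 1 mm, so I'll use it.

```bash
sed -i 's/CO=np.array(.*/CO=np.array([.531,.027,0])/' h.py
python3 - <<'E'
from h import *
H=np.array([.520,-.255,.116]); Rp=Rt(-50)
print(row(H-Rp[:,2]*.08,Rp),row(H,Rp))
E
```

```text
[[-0.007, -0.034, 0.299], [0.001, -0.0034, -0.0003]] [[-0.011, -0.035, 0.619], [0.001, -0.0034, -0.0003]]
```

Request:
{"name": "apply_moves", "arguments": {
  "rows": [
    [[-0.007, -0.034, 0.15], [0, -0.003, 0]],
    [[-0.007, -0.034, 0.3], [0, -0.003, 0]],
    [[-0.009, -0.035, 0.4], [0, -0.003, 0]],
    [[-0.01, -0.035, 0.5], [0, -0.003, 0]],
    [[-0.011, -0.035, 0.58], [0, -0.003, 0]],
    [[-0.011, -0.035, 0.619], [0, -0.003, 0]],
    [[-0.011, -0.035, 0.619], [0, -0.003, 0]]
  ]
}}

```text
clock: 4.18
tcp_pos: [0.5186, -0.2518, 0.1194]
orientation: [1.61, 1.766, -0.751]
contact_force: [-0.1, -0.3, -0.6]
grip_width: 0.0853
gripper_force: 0.0
```

Request:
{"name": "apply_moves", "arguments": {
  "rows": [
    [[0, 0, 0], [0, 0, 0]],
    [[0, 0, 0], [0, 0, 0]],
    [[0, 0, 0], [0, 0, 0]],
    [[0, 0, 0], [0, 0, 0]],
    [[0, 0, 0], [0, 0, 0]],
    [[0, 0, 0], [0, 0, 0]]
  ],
  "jaw": -1,
  "newtons": 40
}}

```text
clock: 4.92
tcp_pos: [0.5188, -0.2519, 0.1193]
orientation: [1.61, 1.766, -0.751]
contact_force: [1.6, 1.5, 4.8]
grip_width: 0.0352
gripper_force: 40.6
```

Run:
```python
from h import *
s,t=Cam("side"),Cam("top")
A=cv2.resize(s.im[150:240,140:240],None,fx=4,fy=4,interpolation=cv2.INTER_CUBIC);B=cv2.resize(t.im[155:245,270,None] if 0 else t.im[155:245,280:380],None,fx=4,fy=4,interpolation=cv2.INTER_CUBIC)
cv2.imwrite("pics/e.png",np.hstack([A,B])[:,:,::-1])
```

```text
(no output)
```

View pics/e.png

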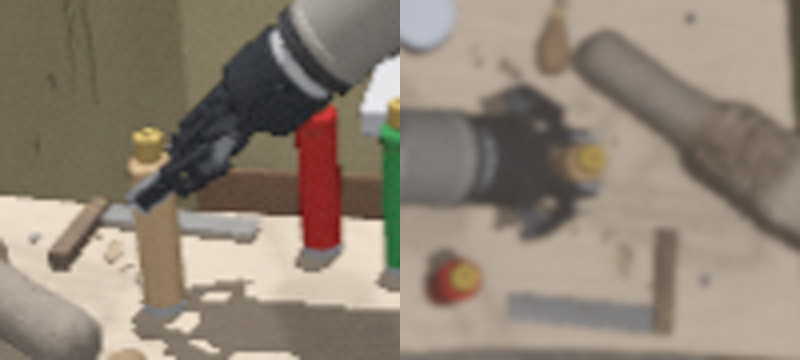

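The grip is good: width 35 mm and the handle is upright. Next I'll lift it and rotate.

Run:
```python
from h import *
print(row([.520,-.25,.28],Rt(-50)), row([.53,-.2,.30],Rt(-5)),row([.54,-.17,.28],Rt(40)))
```

```text
[[-0.488, 0.006, -0.443], [0.0002, 0.0003, -0.0001]] [[-0.441, 0.065, -0.637], [0.0003, 0.2503, 0.0]] [[-0.312, 0.116, -0.657], [0.0003, 0.5003, 0.0001]]
```

Request:
{"name": "apply_moves", "arguments": {
  "rows": [
    [[-0.12, 0.0, -0.1], [0, 0, 0]],
    [[-0.3, 0.0, -0.27], [0, 0, 0]],
    [[-0.488, 0.006, -0.443], [0, 0, 0]],
    [[-0.488, 0.006, -0.443], [0, 0.05, 0]],
    [[-0.47, 0.03, -0.5], [0, 0.1, 0]],
    [[-0.45, 0.05, -0.57], [0, 0.15, 0]],
    [[-0.44, 0.06, -0.63], [0, 0.2, 0]],
    [[-0.44, 0.065, -0.637], [0, 0.25, 0]],
    [[-0.4, 0.08, -0.64], [0, 0.3, 0]],
    [[-0.37, 0.09, -0.65], [0, 0.35, 0]]
  ],
  "newtons": 60
}}

```text
clock: 6.28
tcp_pos: [0.5341, -0.1847, 0.2937]
orientation: [-1.995, -2.188, -0.233]
contact_force: [0.1, 0.5, -1.5]
grip_width: 0.0341
gripper_force: 60.5
```

Run:
```python
from h import *
print(telemetry.get_obs()["joints"].round(2))
print(row([.535,-.18,.28],Rt(40)),row(cr(0,-140,120),Rt(40)))
```

```text
[-0.05  0.35  0.49  1.74 -0.38  1.24  0.68]
[[-0.005, 0.005, 0.036], [0.0, 0.1482, -0.0001]] [[0.106, 0.066, 0.72], [0.0, 0.1482, -0.0001]]
```

Request:
{"name": "apply_moves", "arguments": {
  "rows": [
    [[0, 0, 0.03], [0, 0.05, 0]],
    [[0, 0, 0.03], [0, 0.1, 0]],
    [[0, 0, 0.03], [0, 0.148, 0]],
    [[0, 0, 0.03], [0, 0.148, 0]],
    [[0.02, 0.02, 0.2], [0, 0.148, 0]],
    [[0.05, 0.04, 0.4], [0, 0.148, 0]],
    [[0.08, 0.06, 0.6], [0, 0.148, 0]],
    [[0.106, 0.066, 0.72], [0, 0.148, 0]],
    [[0.106, 0.066, 0.72], [0, 0.148, 0]]
  ]
}}

```text
clock: 7.4
tcp_pos: [0.5438, -0.1148, 0.1235]
orientation: [-1.721, -1.893, -0.617]
contact_force: [-0.4, -0.5, -0.7]
grip_width: 0.0345
gripper_force: 60.4
```

Run:
```python
from h import *
print(telemetry.get_obs()["joints"].round(2))
print(row(cr(0,-140,75),Rt(40)),row(cr(0,-60,75),Rt(40)))
s,t=Cam("side"),Cam("top")
A=cv2.resize(s.im[150:270,190:320],None,fx=4,fy=4,interpolation=cv2.INTER_CUBIC)[:480,:400+0] if 0 else cv2.resize(s.im[160:260,200:300],None,fx=4,fy=4,interpolation=cv2.INTER_CUBIC)
B=cv2.resize(t.im[145:245,210:310],None,fx=4,fy=4,interpolation=cv2.INTER_CUBIC)
cv2.imwrite("pics/f.png",np.hstack([A,B])[:,:,::-1])
```

```text
[ 0.16  0.69  0.33  1.79 -0.82  1.28  1.05]
[[-0.117, 0.002, 0.132], [-0.0016, 0.002, 0.0002]] [[0.13, 0.003, 0.336], [-0.0016, 0.002, 0.0002]]
```

View pics/f.png

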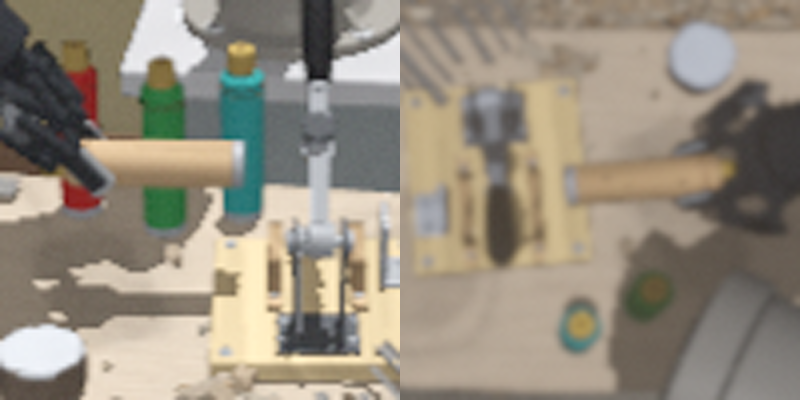

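The handle is level and aligned, with its butt at top-crop (572,185). Now I'll check its sideways alignment with the vees.

Run:
```python
from h import *
t=Cam("top")
def cf(P): d=P-CO; return np.array([d@X,d@Y,d[2]])*1e3
q=lambda x,y:np.array([x,y])/4-.4+[210,145]
p2=lambda x,y:np.array([x,y])/10-.45+[205,160]
print("butt",cf(t.onz(q(172,185),.12)),"axis pts",cf(t.onz(q(240,180),.12)), cf(t.onz(q(330,165),.12)))
for n,p in(("veeR",(391,362)),("veeL",(219,382))): print(n,cf(t.onz(p2(*p),.047)))
print("stop left",cf(t.onz(p2(160,380),.05)))
```

```text
butt [  0.52508765 -32.09881366 120.        ] axis pts [ -0.34349421 -91.18467763 120.        ] [   5.85679033 -170.83540288  120.        ]
veeR [-2.64067975 -0.79183909 47.        ]
veeL [-4.39099922 62.25060422 47.        ]
stop left [-2.20159527 83.39957397 50.        ]
```

Run:
```python
from h import *
for y,z in((-140,72),(-100,72),(-60,72),(-44,72),(-44,62),(-44,55)): print(row(cr(-2,y,z),Rt(40)))
```

```text
[[-0.119, -0.013, 0.16], [0.0005, 0.003, 0.0004]]
[[0.004, -0.013, 0.261], [0.0005, 0.003, 0.0004]]
[[0.128, -0.013, 0.363], [0.0005, 0.003, 0.0004]]
[[0.177, -0.013, 0.404], [0.0005, 0.003, 0.0004]]
[[0.152, -0.013, 0.435], [0.0005, 0.003, 0.0004]]
[[0.134, -0.013, 0.456], [0.0005, 0.003, 0.0004]]
```

Request:
{"name": "apply_moves", "arguments": {
  "rows": [
    [[-0.119, -0.013, 0.16], [0, 0.003, 0]],
    [[-0.119, -0.013, 0.16], [0, 0.003, 0]],
    [[-0.05, -0.013, 0.21], [0, 0.003, 0]],
    [[0.004, -0.013, 0.261], [0, 0.003, 0]],
    [[0.07, -0.013, 0.31], [0, 0.003, 0]],
    [[0.128, -0.013, 0.363], [0, 0.003, 0]],
    [[0.177, -0.013, 0.404], [0, 0.003, 0]],
    [[0.177, -0.013, 0.404], [0, 0.003, 0]],
    [[0.177, -0.013, 0.404], [0, 0.003, 0]]
  ]
}}

```text
clock: 8.68
tcp_pos: [0.5327, -0.0206, 0.0751]
orientation: [-1.721, -1.887, -0.628]
contact_force: [-0.9, -0.2, -1.0]
grip_width: 0.0344
gripper_force: 60.5
```

Run:
```python
from h import *
for y,z in((-44,62),(-44,57),(-44,55)): print(row(cr(-2,y,z),Rt(40)))
t=Cam("top"); t.save("g.png",(205,150,305,230),6)
```

```text
[[-0.023, 0.003, 0.025], [0.0001, -0.0005, -0.0001]]
[[-0.036, 0.003, 0.041], [0.0001, -0.0005, -0.0001]]
[[-0.041, 0.003, 0.047], [0.0001, -0.0005, -0.0001]]
```

View pics/g.png

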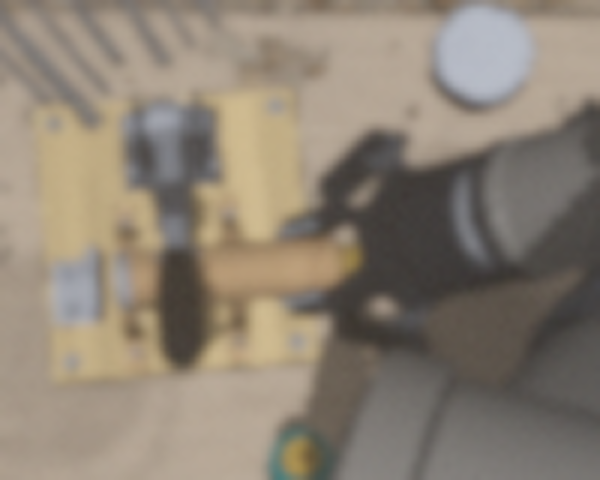

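The handle is centred over both vees: the butt centre row is about 279 against a vee middle of about 278. Its butt is just short of the stop. I'll lower it now.

Request:
{"name": "apply_moves", "arguments": {
  "rows": [
    [[-0.012, 0.003, 0.012], [0, 0, 0]],
    [[-0.023, 0.003, 0.025], [0, 0, 0]],
    [[-0.036, 0.003, 0.041], [0, 0, 0]],
    [[-0.041, 0.003, 0.047], [0, 0, 0]],
    [[-0.041, 0.003, 0.047], [0, 0, 0]]
  ]
}}

```text
clock: 9.35
tcp_pos: [0.5344, -0.0199, 0.0602]
orientation: [-1.72, -1.886, -0.631]
contact_force: [2.5, 0.3, 4.0]
grip_width: 0.0342
gripper_force: 60.9
```

Run:
```python
from h import *
for y,z in((-40,54),(-37,54),(-34,54)): print(row(cr(-2,y,z),Rt(40)))
```

```text
[[0.006, -0.004, 0.013], [0.0005, -0.001, 0.0002]]
[[0.015, -0.004, 0.021], [0.0005, -0.001, 0.0002]]
[[0.024, -0.004, 0.029], [0.0005, -0.001, 0.0002]]
```

Light contact with the vees. Next I'll slide the handle toward the stop.

Request:
{"name": "apply_moves", "arguments": {
  "rows": [
    [[0.006, 0.004, 0.006], [0, 0, 0]],
    [[0.012, 0.004, 0.011], [0, 0, 0]],
    [[0.018, 0.004, 0.016], [0, 0, 0]],
    [[0.021, 0.004, 0.019], [0, 0, 0]],
    [[0.021, 0.004, 0.019], [0, 0, 0]]
  ]
}}

```text
clock: 9.98
tcp_pos: [0.5348, -0.0135, 0.0596]
orientation: [-1.722, -1.888, -0.63]
contact_force: [3.8, -3.0, 2.5]
grip_width: 0.0341
gripper_force: 61.1
```

Request:
{"name": "apply_moves", "arguments": {
  "rows": [
    [[0.006, 0.006, 0.005], [0, 0, 0]],
    [[0.012, 0.01, 0.01], [0, 0, 0]],
    [[0.012, 0.01, 0.01], [0, 0, 0]]
  ]
}}

```text
clock: 10.35
tcp_pos: [0.5353, -0.0094, 0.059]
orientation: [-1.72, -1.887, -0.626]
contact_force: [1.3, -4.7, 2.8]
grip_width: 0.0345
gripper_force: 60.8
```

Request:
{"name": "apply_moves", "arguments": {
  "rows": [
    [[0.006, 0.004, 0.005], [0, 0, 0]],
    [[0.012, 0.004, 0.01], [0, 0, 0]],
    [[0.012, 0.004, 0.01], [0, 0, 0]]
  ]
}}

```text
clock: 10.72
tcp_pos: [0.5354, -0.0093, 0.0589]
orientation: [-1.725, -1.888, -0.623]
contact_force: [-3.1, -15.4, 7.5]
grip_width: 0.0342
gripper_force: 61.8
```

Run:
```python
from h import *
t=Cam("top"); s=Cam("side")
A=cv2.resize(s.im[190:270,220:320],None,fx=4,fy=4,interpolation=cv2.INTER_CUBIC);B=cv2.resize(t.im[150:230,205:305],None,fx=4,fy=4,interpolation=cv2.INTER_CUBIC)
cv2.imwrite("pics/i.png",np.hstack([A,B])[:,:,::-1])
```

```text
(no output)
```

View pics/i.png

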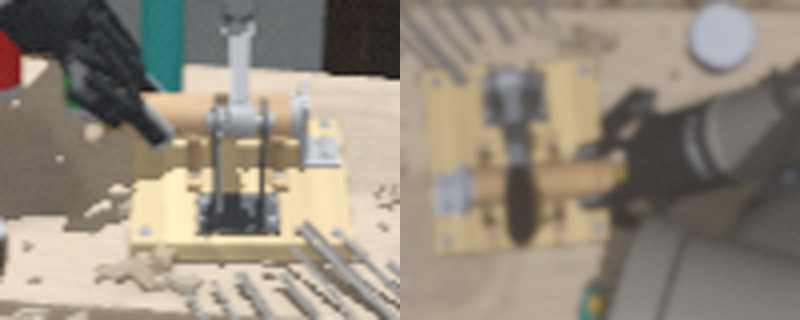

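The handle is against the stop: force −15 N with no further movement. In the side view it lies level in both vees. I'll relax the push and release.

Request:
{"name": "apply_moves", "arguments": {
  "rows": [
    [[-0.009, -0.004, -0.006], [0, 0, 0]],
    [[-0.009, -0.004, -0.006], [0, 0, 0]]
  ]
}}

```text
clock: 11.08
tcp_pos: [0.5353, -0.0093, 0.0589]
orientation: [-1.722, -1.887, -0.627]
contact_force: [-0.6, -7.9, 5.1]
grip_width: 0.0345
gripper_force: 61.3
```

Request:
{"name": "apply_moves", "arguments": {
  "rows": [
    [[0, 0, 0], [0, 0, 0]],
    [[0, 0, 0], [0, 0, 0]],
    [[0, 0, 0], [0, 0, 0]],
    [[0, 0, 0], [0, 0, 0]],
    [[0, 0, 0], [0, 0, 0]],
    [[0, 0, 0], [0, 0, 0]]
  ],
  "jaw": 1
}}

```text
clock: 11.82
tcp_pos: [0.5357, -0.0076, 0.0591]
orientation: [-1.719, -1.886, -0.628]
contact_force: [-0.7, -0.5, -0.1]
grip_width: 0.0851
gripper_force: 0.0
```

Run:
```python
from h import *
print(row(telemetry.get_obs()["tcp_pos"],Rt(40),False))
t=Cam("top"); s=Cam("side")
A=cv2.resize(s.im[190:270,220:320],None,fx=4,fy=4,interpolation=cv2.INTER_CUBIC);B=cv2.resize(t.im[150:230,205:305],None,fx=4,fy=4,interpolation=cv2.INTER_CUBIC)
cv2.imwrite("pics/j.png",np.hstack([A,B])[:,:,::-1])
```

```text
[[0.0, 0.0, 0.0], [-0.0, -0.0008, 0.0]]
```

Request:
{"name": "apply_moves", "arguments": {
  "rows": [
    [[0, 0, -0.08], [0, 0, 0]],
    [[0, 0, -0.25], [0, 0, 0]],
    [[0, 0, -0.45], [0, 0, 0]],
    [[0, 0, -0.65], [0, 0, 0]],
    [[0, 0, -0.85], [0, 0, 0]],
    [[0, 0, -0.95], [0, 0, 0]]
  ]
}}

```text
clock: 12.68
tcp_pos: [0.55, -0.164, 0.244]
orientation: [-1.725, -1.888, -0.63]
contact_force: [-0.2, 0.3, -0.8]
grip_width: 0.0855
gripper_force: 0.0
```

Run:
```python
from h import *
t,s=Cam("top"),Cam("side")
def cf(P): d=P-CO; return (np.array([d@X,d@Y,d[2]])*1e3).round(1)
hs=cv2.cvtColor(t.im,cv2.COLOR_RGB2HSV).astype(int)
# profile along cradle y at axis top (z=.07), and across
for y in (-90,-85,-80,-75,-70,-65,-60,-50,-40,-20,55,60,65,70,75,80,85,90):
    u=t.proj(cr(0,y,65)); print(y,u.round(1),cv2.getRectSubPix(t.im,(1,1),tuple(map(float,u)))[0,0])
for y in(-30,68):
    print(y,[(x,int(cv2.getRectSubPix(t.im,(1,1),tuple(map(float,t.proj(cr(x,y,52)))))[0,0][2])) for x in range(-30,31,4)])
o=telemetry.get_obs();print(o["joints"].round(2),o["tcp_pos"])
# side: brass ferrule and axis
for z in(20,28,36,44,52,60,68,76,84): print(z,[tuple(int(v) for v in cv2.getRectSubPix(s.im,(1,1),tuple(map(float,s.proj(cr(8,y,z)))))[0,0]) for y in(-68,-30,72)])
```

```text
-90 [268.2 192.1] [166 151 136]
-85 [266.8 192.2] [169 155 140]
-80 [265.4 192.3] [173 158 143]
-75 [264.  192.5] [167 151 127]
-70 [262.7 192.6] [162 142  99]
-65 [261.3 192.7] [164 141  84]
-60 [259.9 192.8] [163 140  82]
-50 [257.2 193.1] [174 147 110]
-40 [254.4 193.3] [179 150 116]
-20 [248.9 193.8] [186 158 122]
55 [228.1 195.6] [179 151 118]
60 [226.7 195.8] [180 153 119]
65 [225.3 195.9] [180 153 120]
70 [224. 196.] [175 153 131]
75 [222.6 196.1] [162 155 152]
80 [221.2 196.3] [151 151 158]
85 [219.8 196.4] [157 159 166]
90 [218.4 196.5] [162 165 172]
-30 [(-30, 133), (-26, 132), (-22, 127), (-18, 114), (-14, 108), (-10, 114), (-6, 121), (-2, 124), (2, 124), (6, 120), (10, 112), (14, 106), (18, 110), (22, 125), (26, 133), (30, 134)]
68 [(-30, 100), (-26, 101), (-22, 103), (-18, 98), (-14, 96), (-10, 105), (-6, 116), (-2, 122), (2, 124), (6, 121), (10, 115), (14, 109), (18, 104), (22, 105), (26, 107), (30, 108)]
[ 0.2   0.57  0.39  1.66 -0.74  1.49  0.94] [ 0.55039777 -0.16404571  0.24365521]
20 [(232, 218, 198), (141, 124, 95), (138, 117, 90)]
28 [(227, 213, 194), (214, 196, 156), (183, 161, 127)]
36 [(220, 205, 185), (149, 125, 97), (151, 130, 104)]
44 [(131, 111, 63), (155, 131, 101), (163, 139, 112)]
52 [(172, 149, 88), (193, 167, 132), (201, 176, 146)]
60 [(209, 184, 115), (226, 198, 160), (222, 198, 168)]
68 [(151, 155, 118), (236, 209, 171), (222, 200, 173)]
76 [(81, 108, 75), (61, 128, 124), (229, 214, 195)]
84 [(76, 107, 73), (43, 120, 118), (234, 220, 201)]
```

The code readings confirm the placement: ferrule end at about −75, wood-to-hoop edge at about +72, and centred in x. Now the lever.

Run:
```python
from h import *
print(row([.54,-.13,.34],Rt(10)),row(cr(-30,30,340),Rt(0),False),row(cr(-32,30,300),Rt(0),False))
```

```text
[[0.366, -0.028, -0.227], [0.0017, -0.166, -0.0006]] [[0.929, -0.129, 0.273], [0.0017, -0.2215, -0.0008]] [[0.826, -0.137, 0.396], [0.0017, -0.2215, -0.0008]]
```

Request:
{"name": "apply_moves", "arguments": {
  "rows": [
    [[0.366, -0.028, -0.227], [0.0017, -0.05, 0]],
    [[0.366, -0.028, -0.227], [0.0017, -0.1, 0]],
    [[0.366, -0.028, -0.227], [0.0017, -0.166, 0]],
    [[0.366, -0.028, -0.227], [0.0017, -0.22, 0]],
    [[0.929, -0.129, 0.273], [0.0017, -0.2215, -0.0008]],
    [[0.929, -0.129, 0.273], [0.0017, -0.2215, -0.0008]],
    [[0.929, -0.129, 0.273], [0.0017, -0.2215, -0.0008]],
    [[0.929, -0.129, 0.273], [0.0017, -0.2215, -0.0008]]
  ],
  "jaw": -1,
  "newtons": 40
}}

```text
clock: 13.78
tcp_pos: [0.4952, 0.0633, 0.3373]
orientation: [-2.094, -2.33, 0.001]
contact_force: [-0.8, -0.9, 0.5]
grip_width: -0.0002
gripper_force: 0.0
```

Run:
```python
from h import *
print(telemetry.get_obs()["joints"].round(2))
for ph in(40,30,20,12,8,5,2,0):
    p=np.radians(ph); x,z=85-165*np.cos(p)+13*np.sin(p),100+165*np.sin(p)+13*np.cos(p)
    h=8*np.tan(p); print(ph,round(x),round(z+25+h),row(cr(x,30,z+25+h),Rt(0),False))
```

```text
[-0.57  0.11  0.36  1.88 -0.05  1.17 -0.09]
40 -33 248 [[-0.04, -0.001, 0.358], [-0.002, -0.002, 0.0046]]
30 -51 223 [[-0.039, -0.074, 0.456], [-0.002, -0.002, 0.0046]]
20 -66 197 [[-0.039, -0.13, 0.563], [-0.002, -0.002, 0.0046]]
12 -74 174 [[-0.039, -0.162, 0.655], [-0.002, -0.002, 0.0046]]
8 -77 162 [[-0.039, -0.173, 0.702], [-0.002, -0.002, 0.0046]]
5 -78 153 [[-0.04, -0.18, 0.738], [-0.002, -0.002, 0.0046]]
2 -79 144 [[-0.04, -0.184, 0.774], [-0.002, -0.002, 0.0046]]
0 -80 138 [[-0.04, -0.186, 0.798], [-0.002, -0.002, 0.0046]]
```

Request:
{"name": "apply_moves", "arguments": {
  "rows": [
    [[-0.04, 0, 0.2], [-0.002, -0.002, 0.0046]],
    [[-0.04, 0, 0.34], [-0.002, -0.002, 0.0046]],
    [[-0.04, -0.03, 0.4], [-0.002, -0.002, 0.0046]],
    [[-0.04, -0.07, 0.456], [-0.002, -0.002, 0.0046]],
    [[-0.04, -0.1, 0.51], [-0.002, -0.002, 0.0046]],
    [[-0.04, -0.13, 0.563], [-0.002, -0.002, 0.0046]],
    [[-0.04, -0.147, 0.61], [-0.002, -0.002, 0.0046]],
    [[-0.04, -0.162, 0.655], [-0.002, -0.002, 0.0046]],
    [[-0.04, -0.173, 0.69], [-0.002, -0.002, 0.0046]],
    [[-0.04, -0.175, 0.702], [-0.002, -0.002, 0.0046]]
  ]
}}

```text
clock: 15.02
tcp_pos: [0.4538, 0.0441, 0.1623]
orientation: [2.127, 2.309, 0.0]
contact_force: [-0.7, -2.4, 3.0]
grip_width: -0.0001
gripper_force: 1.5
```

Run:
```python
from h import *
o=telemetry.get_obs();print(o["tcp_pos"],o["contact_force"])
s=Cam("side"); hs=cv2.cvtColor(s.im,cv2.COLOR_RGB2HSV)
for ph in(8,5,0): print(row(cr(-80,30,100+165*np.sin(np.radians(ph))+13+25),Rt(0),False))
```

```text
[0.45376134 0.04407118 0.16229141] [-0.65203898 -2.39664962  3.02077194]
[[0.023, -0.018, 0.005], [0.0004, 0.0006, -0.0033]]
[[0.023, -0.018, 0.039], [0.0004, 0.0006, -0.0033]]
[[0.024, -0.018, 0.097], [0.0004, 0.0006, -0.0033]]
```

The tip is about 5 mm off-centre in y, because the shift counted from the commanded pose and the measured one lagged it. I'll recentre it while the push is light.

Request:
{"name": "apply_moves", "arguments": {
  "rows": [
    [[0.01, -0.008, 0.0], [0, 0, -0.003]],
    [[0.023, -0.018, 0.005], [0, 0, -0.003]],
    [[0.023, -0.018, 0.02], [0, 0, -0.003]],
    [[0.023, -0.018, 0.03], [0, 0, -0.003]],
    [[0.023, -0.018, 0.03], [0, 0, -0.003]]
  ]
}}

```text
clock: 15.7
tcp_pos: [0.4484, 0.0498, 0.1549]
orientation: [2.116, 2.32, -0.0]
contact_force: [-1.0, 0.8, 1.5]
grip_width: -0.0001
gripper_force: 1.3
```

Run:
```python
from h import *
print(telemetry.get_obs()["contact_force"])
for z in (153,145,138): print(row(cr(-80,30,z),Rt(0),False))
```

```text
[-1.03979417  0.76213127  1.51389357]
[[-0.002, 0.0, 0.008], [0.0003, 0.0004, -0.0002]]
[[-0.001, 0.0, 0.04], [0.0003, 0.0004, -0.0002]]
[[-0.001, 0.0, 0.068], [0.0003, 0.0004, -0.0002]]
```

Request:
{"name": "apply_moves", "arguments": {
  "rows": [
    [[0, 0, 0.015], [0, 0, 0]],
    [[0, 0, 0.03], [0, 0, 0]],
    [[0, 0, 0.042], [0, 0, 0]],
    [[0, 0, 0.052], [0, 0, 0]],
    [[0, 0, 0.052], [0, 0, 0]]
  ]
}}

```text
clock: 16.32
tcp_pos: [0.4477, 0.0495, 0.1419]
orientation: [2.117, 2.321, -0.002]
contact_force: [-5.3, 0.6, 8.0]
grip_width: 0.0002
gripper_force: 4.1
```

Request:
{"name": "apply_moves", "arguments": {
  "rows": [
    [[0, -0.003, 0.005], [0, 0, 0]],
    [[0, -0.005, 0.011], [0, 0, 0]],
    [[0, -0.005, 0.011], [0, 0, 0]],
    [[0, -0.005, 0.011], [0, 0, 0]],
    [[0, -0.005, 0.011], [0, 0, 0]]
  ]
}}

```text
clock: 16.95
tcp_pos: [0.4474, 0.0495, 0.1396]
orientation: [2.116, 2.32, 0.0]
contact_force: [-3.8, -0.1, 8.3]
grip_width: -0.0002
gripper_force: 4.4
```

Run:
```python
from h import *
s=Cam("side"); t=Cam("top")
o=telemetry.get_obs(); print(o["tcp_pos"],o["contact_force"])
# side column through pin: lever level, barrel top at cradle(0,30,113)
for z in range(106,130,1): 
    print(z,[tuple(int(v) for v in cv2.getRectSubPix(s.im,(1,1),tuple(map(float,s.proj(cr(8+x,30,z)))))[0,0]) for x in(0,)], s.proj(cr(8,30,z)).round(1))
for y in (-75,-70,-65,-40): print(y,cv2.getRectSubPix(t.im,(1,1),tuple(map(float,t.proj(cr(0,y,65)))))[0,0])
```

```text
[0.44745334 0.04944743 0.13965655] [-3.64346932  0.79751349  8.55151509]
106 [(70, 73, 74)] [277.9 203.6]
107 [(72, 75, 77)] [277.9 203.3]
108 [(74, 77, 79)] [277.9 203. ]
109 [(74, 77, 79)] [277.9 202.7]
110 [(74, 76, 79)] [277.9 202.5]
111 [(74, 76, 79)] [277.9 202.2]
112 [(78, 79, 83)] [277.9 201.9]
113 [(87, 89, 92)] [277.9 201.6]
114 [(96, 99, 102)] [277.9 201.3]
115 [(106, 109, 112)] [277.9 201. ]
116 [(107, 110, 113)] [277.9 200.7]
117 [(107, 110, 114)] [277.9 200.4]
118 [(108, 111, 115)] [277.9 200.2]
119 [(108, 111, 115)] [277.9 199.9]
120 [(109, 111, 115)] [277.9 199.6]
121 [(110, 111, 116)] [278.  199.3]
122 [(110, 111, 116)] [278. 199.]
123 [(111, 112, 117)] [278.  198.7]
124 [(112, 113, 117)] [278.  198.4]
125 [(113, 114, 118)] [278.  198.1]
126 [(111, 112, 116)] [278.  197.8]
127 [(106, 109, 113)] [278.  197.5]
128 [(102, 106, 109)] [278.  197.2]
129 [(95, 100, 103)] [278. 197.]
-75 [164 148 126]
-70 [157 137  95]
-65 [161 138  81]
-40 [154 128 100]
```

Request:
{"name": "apply_moves", "arguments": {
  "rows": [
    [[0, 0, 0.005], [0, 0, 0]],
    [[0, 0, 0.007], [0, 0, 0]],
    [[0, 0, 0.007], [0, 0, 0]],
    [[0, 0, 0.007], [0, 0, 0]],
    [[0, 0, 0.007], [0, 0, 0]],
    [[0, 0, 0.007], [0, 0, 0]]
  ]
}}

```text
clock: 17.8
tcp_pos: [0.4473, 0.0494, 0.1379]
orientation: [2.116, 2.32, 0.0]
contact_force: [-3.4, 0.7, 10.0]
grip_width: -0.0
gripper_force: 4.8
```

Run:
```python
from h import *
o=telemetry.get_obs(); print(o["tcp_pos"],o["contact_force"],o["clock"],abs(o["qvel"]).max())
t,s=Cam("top"),Cam("side")
for y in (-80,-75,-70,-65,-60,65,70,75,80): print(y,cv2.getRectSubPix(t.im,(1,1),tuple(map(float,t.proj(cr(0,y,65)))))[0,0])
for z in(28,36,44,52,60,68,76): print(z,[tuple(int(v) for v in cv2.getRectSubPix(s.im,(1,1),tuple(map(float,s.proj(cr(8,y,z)))))[0,0]) for y in(-68,-30,72)])
```

```text
[0.44732442 0.04942665 0.13792545] [-3.36449665  0.69587356  9.96818807] 17.8 0.0009850356533804123
-80 [169 155 139]
-75 [163 147 125]
-70 [158 139  96]
-65 [160 138  81]
-60 [160 137  81]
65 [129 125 119]
70 [127 122 119]
75 [114 110 105]
80 [107 102  98]
28 [(224, 210, 190), (135, 119, 90), (178, 156, 122)]
36 [(216, 202, 182), (140, 117, 90), (144, 122, 96)]
44 [(130, 110, 66), (145, 122, 94), (162, 138, 112)]
52 [(169, 144, 85), (162, 137, 106), (199, 174, 143)]
60 [(206, 183, 113), (151, 125, 97), (218, 194, 164)]
68 [(154, 157, 121), (139, 120, 93), (219, 197, 169)]
76 [(139, 151, 121), (48, 117, 114), (225, 210, 191)]
```

The tip is at 113 mm and pushing with about 10 N, which matches the plunger half in. The arm is still, and the handle hasn't moved. Handing in.

```bash
python3 -c "
from bench import job
print(job.hand_in())"
```

```text
the job is handed in; nothing more can be done
None
```

The handle lies in both vees with its butt against the stop and the robot clear of it. The arm is holding the lever down at about 10 N with the fingertips at 113 mm, which should put the plunger about half in; I inferred that from height and force, not from seeing the groove. The job is handed in at about 18 s, with no verdict returned.

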